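# Rack two soldering tiles on edge

### The job

Take the two soldering tiles off their easels and stand each on its long edge, fully home, in a slot of its own in the wooden rack. An offcut is jammed at the bottom of one of the three slots and holds a tile about 18 mm too high: find out by feel which it is and leave that slot empty. Set the tiles in gently (never over 50 N on the rack), and do not disturb the dish, the hammer or the jar.

Things in the scene. Friction and masses are not known exactly. Their poses are not given: they have to be found in the camera images.
- tile1: One of two like soldering tiles: flat off-white ceramic plate with small grey holes, 10 mm thick, 120 long, 100 high, 0.2 kg. Origin at its centre; x normal to the faces, y along the 120 mm edges, z up the 100 mm edges to the free upper edge. Starts on easel1, leaning 0.42 rad back, upper edge away from the robot; the middle of that edge is free on both sides.
- tile2: The other of two like soldering tiles: flat off-white ceramic plate with small grey holes, 10 mm thick, 120 long, 100 high, 0.2 kg. Origin at its centre; x normal to the faces, y along the 120 mm edges, z up the 100 mm edges to the free upper edge. Starts on easel2, leaning 0.42 rad back, upper edge away from the robot; the middle of that edge is free on both sides.
- easel1: Fixed dark wooden easel, foot 100 x 112 mm, under tile1. Origin at its underside's centre, z up, x towards the robot. Two 14 mm wide arms at y = -45 and +45 mm lean 0.42 rad to -x and back the tile up to 70 mm along it from its lower edge (free between them: y within 37 mm). A ledge with an 8 mm lip holds the lower edge, middle at x = 28, z = 24 mm. The tile lifts out along its own z.
- easel2: Fixed dark wooden easel, foot 100 x 112 mm, under tile2. Origin at its underside's centre, z up, x towards the robot. Two 14 mm wide arms at y = -45 and +45 mm lean 0.42 rad to -x and back the tile up to 70 mm along it from its lower edge (free between them: y within 37 mm). A ledge with an 8 mm lip holds the lower edge, middle at x = 28, z = 24 mm. The tile lifts out along its own z.
- rack: Fixed pale wood block 158 (x) x 120 (y) x 50 mm high, origin at its underside's centre. Three slots along y at x = -52, 0, +52 mm, 14 mm wide, 3 mm chamfers at the mouth, floor at z = 10 mm. A tile home has its centre at z = 60 mm. In one slot (not told which) a fixed wood offcut 70 mm long, 18 mm high lies on the floor: a tile stops there at z = 78.
- dish: Bystander: small brass bowl, 90 mm across, 30 mm high, beyond the work. Origin at the centre of its underside.
- hammer: Bystander: hammer 240 mm long lying on the table beyond the easels. Origin at the underside, x along the handle towards the head.
- jar: Bystander: closed jar, 60 mm across, 80 mm high, near the rack on the robot's left. Origin at the centre of its underside.

How it is judged:
By the outcome, as a careful person would: the job done as asked, in the order asked, and still so for the second after the job is handed in, with the robot touching nothing.
It also fails if it takes over 67 s, if anything falls off the work surface, if the arm or the gripper's body presses on something with over 40 N, if the wrist force passes 120 N, or if a joint passes its speed limit or range.

### The arm

A 6-joint arm with a two-finger parallel gripper is mounted at the origin on the work surface. World frame = base frame: x ahead of the robot, y to its left, z up, the work surface at z = 0. Lengths are in m, angles in rad, forces in N, time in s.
With the tool pointing down it reaches from about 0.225 to 0.875 m from the base axis. Payload 3.4 kg.
Tool frame: the origin (TCP) lies on the mounting face of the last link; the fingertips stand 173 mm ahead of it and the grasp point (between the pads) lies 155 mm ahead of it; z points along the fingers, y is the line along which they close (so a half turn about z gives the same grasp; the last joint's range is limited). The gripper opens to 85 mm and grips with 20 to 120 N. Pads are 22 mm wide; open, the fingers measure 114 mm over their backs; the gripper's body (76 mm by 85 mm) begins 54 mm behind the grasp point. The pads swing forward as they close: fully open they stand 13 mm farther back than shut.
Start: joints at [-1.389, 0.276, 1.505, -0, 1.361, -0.121], TCP at [0.171, -0.549, 0.405] pointing down, gripper open.
Joint ranges: [-2.89, 2.89], [-0.75, 2.08], [0.22, 2.7], [-1.18, 4.32], [0.11, 2.71], [-2.7, 2.7]. Speed limits (rad/s): [2.57, 2.57, 3.14, 3.14, 3.14, 3.14].

### API

Orientations are given as a unit quaternion [w, x, y, z].
In Python, from rig import manip gives the robot as it stands.
- The arm moves only by the tool carry_out, never from a script. Its arguments are lists of equal length, an entry for each row: "linear": the shift along the world's x, y, z each as a share of 500 mm, from -1 to 1, a list of three; "angular": the turn, a rotation vector about the world's x, y, z each as a share of 0.08 rad, from -1 to 1, a list of three; "hand": the opening, from 0 (shut) to 1 (fully open). In form: {"linear": [[x, y, z], ...], "angular": [[rx, ry, rz], ...], "hand": [hand, ...]}. A call has 1 to 8 rows; each row shifts and turns the commanded pose from where the row before left it; what a row does not reach is not made up. A row lasts 1/12 s, in which the tool goes at most 41.7 mm and 7.16 degrees, less where a joint would pass 70% of its speed; a pose out of reach is approached as far as the arm can. A call with a number of a shift or a turn outside -1 to 1 is refused whole. A call with a gripper value outside its range is refused whole. The fingers move at their own pace and stop on an object; "force" is the grip in N (left out, the last holds). Time passes only in rows, so rows that do not move let the fingers close. It gives the time, the measured TCP pose, the force, the opening and the grip force at its end, in the units of the state.
- manip.get_state(): the state, without advancing time (a new reading comes with each control period).
- manip.get_image(name): name is "scene" or "side" or "wrist"; returns the picture (384x512x3 uint8, red, green, blue); there is no depth.
- manip.camera_params(name): a dict with "fx", "fy", "cx", "cy" (pixels), "view" (4x4, takes a point from world to camera coordinates); the wrist camera has in their place "hand_eye" (4x4, takes a point from camera to tool coordinates, whose origin is the TCP and whose axes are the flange's). Camera axes: x right, y down, z forward; pixel columns grow to the right and rows downward; lengths in m; the calibration is good to about 2 mm. A picture is of the moment at which its call begins: read the wrist's pose just before it. camera_params takes no time and is no camera call.
- manip.sign_off(): hands the job in; it is judged then, once.
The state is a dict: "clock": time; "qpos": joint angles; "qd": joint speeds; "effort": joint torques, N m; "position": TCP position; "ee_rot": TCP orientation; "contact_force": force on the tool from outside, world axes, zero at the start; "moment": the same for the moment, N m; "width": finger opening in m; "gripper_force": force on a finger pad.
Only numpy, scipy, OpenCV 4.12 (cv2) and the standard library are available. Lean on these libraries where they do the work, as an engineer would, in place of code of your own. Each camera call takes 0.05 s, during which the arm holds its last target. There are 200 camera calls.

## Working session

There is one attempt and no reset: what is moved stays moved. The work goes in short steps, Python scripts to look and compute and a tool call to move; the robot and the scene stay as the last step left them, time stands still between calls to the robot, and variables do not carry over. Pictures are saved under pics/ and viewed, at most 10 in all, crops included, and the job is handed in when it is done.

Besides the shell and the picture viewer there is one more tool, called as name(argument=value, ...) on one line, values as JSON. carry_out: Moves the arm, as the interface text tells. Its arguments: {"type":"object","properties":{"linear":{"type":"array"},"angular":{"type":"array"},"hand":{"type":"array"},"force":{"type":"number"}},"required":["linear","angular","hand"]}

```bash
mkdir -p pics; ls; python3 - <<'E'
from rig import manip
import cv2,numpy as np
s=manip.get_state();print(s)
for n in("scene","side"):
    cv2.imwrite(f"pics/{n}0.png",manip.get_image(n)[:,:,::-1]);p=manip.camera_params(n);print(n,p)
print(manip.camera_params("wrist"))
E
```

```text
pics
{'clock': 0.0, 'qpos': array([-1.38900083e+00,  2.76599553e-01,  1.50612992e+00, -2.22859502e-05,
        1.36068467e+00, -1.21015300e-01]), 'qd': array([-7.83663519e-04,  1.34818843e-03,  2.75143915e-03, -4.34531958e-05,
       -1.42919911e-04, -1.05635468e-03]), 'effort': array([-1.46032658e-04, -4.16784525e+01, -2.45802659e+01,  1.89800039e-05,
        1.09026051e-02,  3.28765111e-05]), 'position': array([ 0.17141203, -0.54863802,  0.40383809]), 'ee_rot': array([-9.09994245e-04,  9.88559319e-01,  1.50829846e-01, -3.85641577e-05]), 'contact_force': array([-0.72484064, -0.7409024 , -1.3291228 ]), 'moment': array([-0.00107276,  0.00804387,  0.01489413]), 'gripper_force': 0.0, 'width': 0.08569246242682603}
scene {'fx': 443.47851903232237, 'fy': 443.47851903232237, 'cx': 247.68287765864, 'cy': 189.19511271938742, 'view': array([[-0.84983547,  0.5269991 ,  0.00718554,  0.44058463],
       [ 0.27406619,  0.4535206 , -0.84806061, -0.09616385],
       [-0.45018596, -0.71874267, -0.52985052,  1.64195768],
       [ 0.        ,  0.        ,  0.        ,  1.        ]])}
side {'fx': 461.9975500431903, 'fy': 461.9975500431903, 'cx': 256.02476528881857, 'cy': 186.92544765139644, 'view': array([[-0.83218588, -0.55442978,  0.00861827,  0.50237229],
       [-0.33796632,  0.49483497, -0.800573  ,  0.25093477],
       [ 0.43959689, -0.66913823, -0.59917326,  1.12882603],
       [ 0.        ,  0.        ,  0.        ,  1.        ]])}
{'fx': 293.46531519704456, 'fy': 293.46531519704456, 'cx': 252.68066189533369, 'cy': 186.82217240020935, 'hand_eye': array([[ 9.52538666e-05, -9.64780666e-01, -2.63055615e-01,
         6.73345790e-02],
       [ 9.99999688e-01, -1.14536858e-04,  7.82179782e-04,
         1.13039543e-03],
       [-7.84761495e-04, -2.63055607e-01,  9.64780354e-01,
         3.14314072e-02],
       [ 0.00000000e+00,  0.00000000e+00,  0.00000000e+00,
         1.00000000e+00]])}
```

View pics/scene0.png

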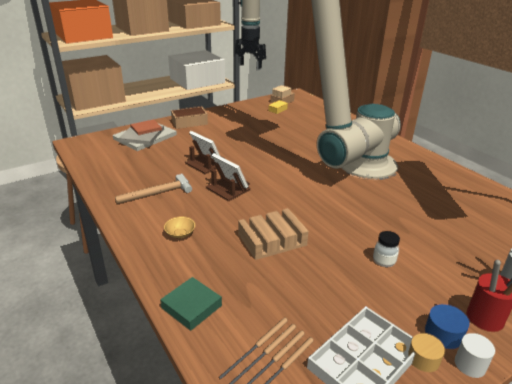

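View pics/side0.png

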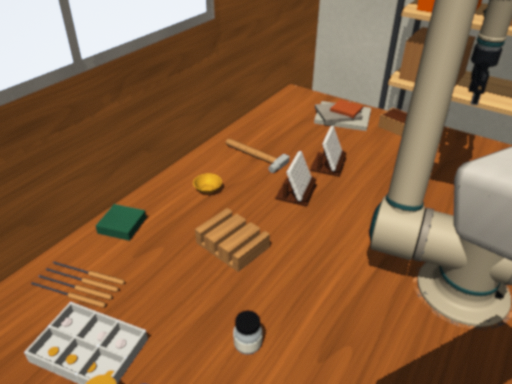

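The two tiles are at about (203,147) and (230,170) in scene, and (333,148) and (299,176) in side. The rack is at (272,232) in scene and (232,237) in side. I'll triangulate rough positions from these, then look closely with the wrist camera.

```bash
cat > h.py <<'E'
import numpy as np,cv2
from rig import manip
from scipy.spatial.transform import Rotation as R
def q2R(q): return R.from_quat(np.r_[q[1:],q[0]]).as_matrix()
def cam(n,s=None):
    p=manip.camera_params(n);K=np.array([[p['fx'],0,p['cx']],[0,p['fy'],p['cy']],[0,0,1]])
    if n=="wrist":
        T=np.eye(4);T[:3,:3]=q2R(s['ee_rot']);T[:3,3]=s['position'];V=np.linalg.inv(T@p['hand_eye'])
    else: V=p['view']
    return K,V
def ray(c,uv):
    K,V=c;d=V[:3,:3].T@np.linalg.solve(K,[uv[0],uv[1],1]);return -V[:3,:3].T@V[:3,3],d/np.linalg.norm(d)
def onz(c,uv,z):
    o,d=ray(c,uv);return o+d*(z-o[2])/d[2]
def tri(cs,uvs):
    A=0;b=0
    for c,u in zip(cs,uvs):
        o,d=ray(c,u);P=np.eye(3)-np.outer(d,d);A=A+P;b=b+P@o
    return np.linalg.solve(A,b)
def proj(c,X):
    K,V=c;p=K@(V[:3,:3]@X+V[:3,3]);return p[:2]/p[2]
E
python3 - <<'E'
from h import *
a,b=cam("scene"),cam("side")
for n,u,v in(("t1",(203,147),(333,148)),("t2",(230,170),(299,176)),("rack",(272,232),(232,237)),("dish",(180,229),(208,184)),("jar",(386,249),(248,333))):
    print(n,tri([a,b],[u,v]).round(3))
for n,u in(("head",(279,162)),("handle",(228,142))):print(n,onz(b,u,.01).round(3))
for u in((240,224),(257,254),(306,238),(290,211)):print("rack top sc",onz(a,u,.05).round(3))
for u in((196,228),(238,262),(270,238),(229,209)):print("rack top si",onz(b,u,.05).round(3))
E
```

```text
t1 [ 0.511 -0.32   0.061]
t2 [ 0.52  -0.107  0.07 ]
rack [0.556 0.188 0.027]
dish [0.765 0.028 0.017]
jar [0.348 0.415 0.035]
head [ 0.654 -0.214  0.01 ]
handle [ 0.871 -0.221  0.01 ]
rack top sc [0.63  0.138 0.05 ]
rack top sc [0.659 0.27  0.05 ]
rack top sc [0.512 0.283 0.05 ]
rack top sc [0.473 0.159 0.05 ]
rack top si [0.641 0.232 0.05 ]
rack top si [0.477 0.27  0.05 ]
rack top si [0.458 0.154 0.05 ]
rack top si [0.616 0.119 0.05 ]
```

carry_out(linear=[[0.039,0.046,0],[0.039,0.046,0],[0.039,0.046,0],[0.039,0.046,0],[0.039,0.046,0],[0.039,0.046,0],[0.039,0.046,0],[0.039,0.046,0]], angular=[[0,0,1],[0,0,1],[0,0,1],[0,0,1],[0,0,1],[0,0,1],[0,0,1],[0,0,1]], hand=[1,1,1,1,1,1,1,1])

```text
clock: 0.77
position: [0.3281, -0.3635, 0.4044]
ee_rot: [-0.0, 0.89, 0.456, 0.0]
contact_force: [0.7, -0.2, -0.0]
width: 0.0855
gripper_force: 0.0
```

carry_out(linear=[[0.039,0.046,0],[0.039,0.046,0],[0.039,0.046,0],[0.039,0.046,0],[0.039,0.046,0],[0.039,0.046,0],[0.039,0.046,0],[0,0,0]], angular=[[0,0,1],[0,0,1],[0,0,1],[0,0,1],[0,0,1],[0,0,1],[0,0,1],[0,0,0.9]], hand=[1,1,1,1,1,1,1,1])

```text
clock: 1.43
position: [0.4664, -0.2003, 0.4044]
ee_rot: [-0.0, 0.703, 0.711, 0.002]
contact_force: [-0.3, -0.9, 0.6]
width: 0.0852
gripper_force: 0.0
```

```bash
python3 - <<'E'
from h import *
s=manip.get_state();im=manip.get_image("wrist")
np.savez("w1.npz",im=im,p=s['position'],q=s['ee_rot']);cv2.imwrite("pics/w1.png",im[:,:,::-1])
print(s['clock'],s['position'],s['ee_rot'],s['qpos'],s['contact_force'])
E
```

```text
1.4333 [ 0.46637337 -0.20032525  0.40436153] [-4.13343221e-04  7.02835919e-01  7.11349636e-01  1.78736360e-03] [-0.54426064  0.17421402  1.64354125  0.00378378  1.32381026 -0.55722597] [-0.25833448 -0.88335886  0.57102837]
```

View pics/w1.png

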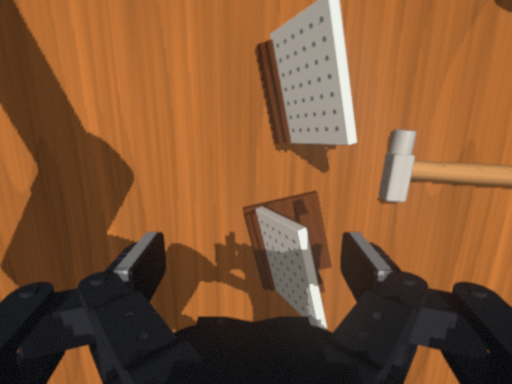

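The wrist view shows tile2 around (315,80), tile1 around (290,265) and the hammer at the right. I'll take one more view with both tiles clear and one of the rack.

carry_out(linear=[[0.018,0.077,0],[0.018,0.077,0],[0.018,0.077,0],[0.018,0.077,0],[0,0,0],[0,0,0]], angular=[[0,0,0],[0,0,0],[0,0,0],[0,0,0],[0,0,0],[0,0,0]], hand=[1,1,1,1,1,1])

```text
clock: 1.98
position: [0.4999, -0.0485, 0.4045]
ee_rot: [-0.0, 0.705, 0.709, -0.0]
contact_force: [-0.0, -0.1, -0.2]
width: 0.0852
gripper_force: 0.0
```

```bash
python3 - <<'E'
from h import *
s=manip.get_state();im=manip.get_image("wrist")
np.savez("w2.npz",im=im,p=s['position'],q=s['ee_rot'])
c=im[60:310,200:450];cv2.imwrite("pics/w2.png",cv2.resize(im[100:384,180:420],None,fx=2,fy=2,interpolation=cv2.INTER_CUBIC)[:,:,::-1])
print(s['clock'],s['position'],s['ee_rot'])
E
```

```text
1.9833 [ 0.4998604  -0.04848387  0.40446176] [-1.11891758e-04  7.04798653e-01  7.09407289e-01 -3.81114040e-04]
```

View pics/w2.png

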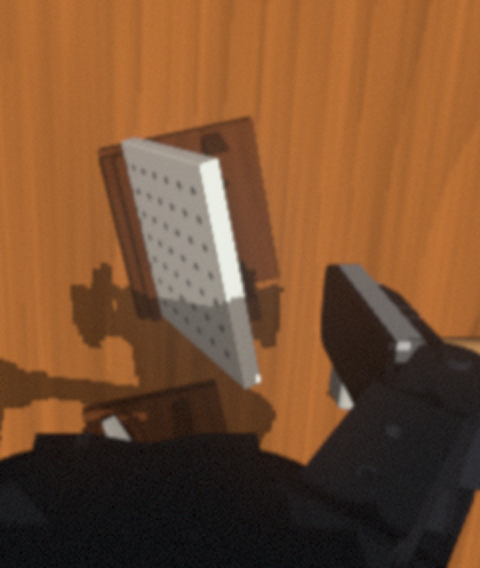

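carry_out(linear=[[0.008,0.075,0],[0.008,0.075,0],[0.008,0.075,0],[0.008,0.075,0],[0.008,0.075,0],[0.008,0.075,0],[0,0,0],[0,0,0]], angular=[[0,0,0],[0,0,0],[0,0,0],[0,0,0],[0,0,0],[0,0,0],[0,0,0],[0,0,0]], hand=[1,1,1,1,1,1,1,1])

```text
clock: 2.7
position: [0.5244, 0.1749, 0.4043]
ee_rot: [0.0, 0.706, 0.709, -0.001]
contact_force: [-1.3, -1.2, -0.1]
width: 0.0855
gripper_force: 0.0
```

```bash
python3 - <<'E'
from h import *
s=manip.get_state();im=manip.get_image("wrist")
np.savez("w3.npz",im=im,p=s['position'],q=s['ee_rot'])
cv2.imwrite("pics/w3.png",im[:,:,::-1])
print(s['clock'],s['position'],s['ee_rot'])
E
```

```text
2.7 [0.5244267  0.17491903 0.40425375] [ 2.32086807e-04  7.05529134e-01  7.08680616e-01 -6.09184441e-04]
```

View pics/w3.png

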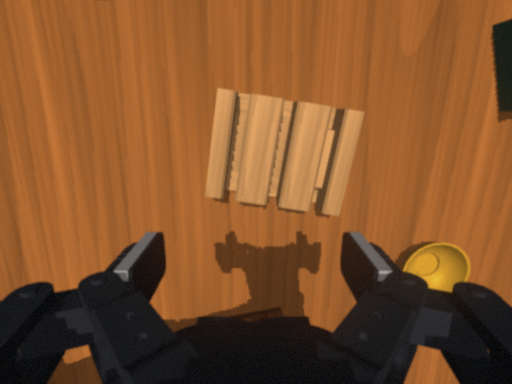

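Rack view (w3): the top face has corners at about (219,88), (364,112), (337,215) and (206,197). A pale bar shows in the right-hand slot at (325,158), to be confirmed by feel. In w2, the tile2 front face corners, in crop pixels, are (122,140), (204,163), (249,387) and (165,312).

```bash
cat >> h.py <<'E'
def load(n):
    d=np.load(n+".npz");return d['im'],cam("wrist",dict(position=d['p'],ee_rot=d['q']))
# front face corners: bottom+y(world), top+y, top-y, bottom-y ; tile x axis = toward robot (easel x), tile y -> world -y
OBJ=np.array([[.005,-.06,-.05],[.005,-.06,.05],[.005,.06,.05],[.005,.06,-.05]])
def tilepose(im,c,uv):
    g=cv2.cvtColor(im,cv2.COLOR_RGB2GRAY)
    uv=np.array(uv,np.float32).reshape(-1,1,2)
    r=cv2.cornerSubPix(g,uv.copy(),(4,4),(-1,-1),(3,50,.01))
    K,V=c;ok,rv,tv=cv2.solvePnP(OBJ,r.astype(float),K,None)
    T=np.eye(4);T[:3,:3]=cv2.Rodrigues(rv)[0];T[:3,3]=tv[:,0];W=np.linalg.inv(V)@T
    e=np.abs(cv2.projectPoints(OBJ,rv,tv,K,None)[0]-r).max()
    z=W[:3,2];print("subpix",r[:,0].round(1).tolist(),"err",e.round(2));print("c",W[:3,3].round(4),"z",z.round(3),"lean",np.arccos(z[2]).round(3),"y",W[:3,1].round(3),"top",(W@[0,0,.05,1])[:3].round(4))
    return W
E
python3 - <<'E'
from h import *
im,c=load("w2");tilepose(im,c,[(180+u/2,100+v/2) for u,v in((122,140),(204,163),(249,387),(165,312))])
im,c=load("w1");tilepose(im,c,[(257,208),(303,233),(325,327),(272,278)])
im,c=load("w3");hsv=cv2.cvtColor(im,cv2.COLOR_RGB2HSV)
print(hsv[150,260],hsv[150,150],hsv[140,350])
m=((hsv[...,1]<150)&(hsv[...,2]>90)).astype(np.uint8)*255
m[:60]=0;m[228:]=0;m[:,:190]=0;m[:,380:]=0
m=cv2.morphologyEx(m,cv2.MORPH_OPEN,np.ones((3,3)));m=cv2.morphologyEx(m,cv2.MORPH_CLOSE,np.ones((25,25)))
cn=max(cv2.findContours(m,0,1)[0],key=cv2.contourArea)[:,0]
P=np.array([onz(c,u+0.0,.05)[:2] for u in cn],np.float32)
r=cv2.minAreaRect(P);print(r,cv2.boxPoints(r).round(4).tolist(),"cam",-c[1][:3,:3].T@c[1][:3,3])
for u in((219,88),(364,112),(337,215),(206,197)):print(onz(c,u,.05).round(4))
E
```

```text
subpix [[239.89999389648438, 171.5], [282.0, 181.5], [301.79998779296875, 293.70001220703125], [260.70001220703125, 257.79998779296875]] err 0.78
c [ 0.5238 -0.1123  0.0646] z [0.412 0.101 0.906] lean 0.437 y [ 0.209 -0.978  0.014] top [ 0.5443 -0.1073  0.1098]
subpix [[255.60000610351562, 206.60000610351562], [303.0, 233.0], [326.1000061035156, 328.8999938964844], [272.0, 278.0]] err 2.95
c [ 0.5129 -0.304   0.0682] z [0.464 0.011 0.886] lean 0.483 y [ 0.254 -0.959 -0.121] top [ 0.5361 -0.3035  0.1125]
[ 15 141 202] [ 13 179 184] [ 15 143 204]
((0.5570396780967712, 0.18784499168395996), (0.11946422606706619, 0.15706853568553925), 81.40176391601562) [[0.47049999237060547, 0.1404999941587448], [0.6258000135421753, 0.11699999868869781], [0.6435999870300293, 0.23520000278949738], [0.48829999566078186, 0.25859999656677246]] cam [0.52496205 0.24076406 0.37274092]
[0.49   0.2587 0.05  ]
[0.6439 0.2351 0.05  ]
[0.6246 0.118  0.05  ]
[0.4719 0.1394 0.05  ]
```

```bash
cat >> h.py <<'E'
from scipy.optimize import least_squares
def world(p,X=OBJ):  # p: x,y of centre, yaw of lean dir; lean .42, centre z .0697
    a=p[2];z=np.array([np.sin(.42)*np.cos(a),np.sin(.42)*np.sin(a),np.cos(.42)]);y=np.array([np.sin(a),-np.cos(a),0]);x=np.cross(y,z)
    return X@np.array([x,y,z])+[p[0],p[1],.0697]
def fit(obs,p0):
    f=lambda p:np.concatenate([proj(c,world(p)[i])-uv for c,i,uv in obs])
    r=least_squares(f,p0,loss='soft_l1');print(r.x.round(4),f(r.x).reshape(-1,2).round(1).tolist(),"top",world(r.x,np.array([[0,0,.05]])).round(4));return r.x
E
python3 - <<'E'
from h import *
im,c=load("w2");a=[(239.9,171.5),(282,181.5),(302.5,293.7),(260.7,256)]
im,c1=load("w1")
o2=[(c,i,u) for i,u in enumerate(a)]
fit(o2,[.52,-.11,.2])
fit(o2+[(c1,0,(271,38)),(c1,3,(290,144)),(c1,2,(349,145))],[.52,-.11,.2])
fit([(c1,i,u) for i,u in enumerate([(257,208),(303,232),(324,328),(274,282)])],[.51,-.3,.2])
E
```

```text
[ 0.5237 -0.1094  0.2157] [[0.8, -2.1], [-1.0, -0.3], [0.3, 0.8], [-0.1, 1.0]] top [[ 0.5436 -0.1051  0.1154]]
[ 0.5235 -0.1103  0.2192] [[0.5, -1.4], [-1.5, 0.6], [0.3, 1.4], [-0.1, 1.6], [-0.2, -5.0], [0.1, -1.1], [0.5, 0.5]] top [[ 0.5434 -0.1058  0.1154]]
[ 0.5142 -0.3066  0.2429] [[0.8, -1.0], [-0.9, -2.6], [-0.6, 5.0], [3.7, 6.7]] top [[ 0.534  -0.3017  0.1154]]
```

```bash
cat >> h.py <<'E'
def go(Rt,pt):
    s=manip.get_state();d=(np.array(pt)-s['position'])/.5;w=R.from_matrix(Rt@q2R(s['ee_rot']).T).as_rotvec()/.08
    n=int(np.ceil(max(np.linalg.norm(d)/.08,np.abs(w).max(),1)));print("t",s['clock'],"total lin",d.round(4),"ang",w.round(3),"rows",n,"per row",(d/n).round(4).tolist(),(w/n).round(3).tolist(),"F",s['contact_force'].round(1))
def grasp(p,back=0,depth=.028):
    F=world(p,np.eye(3))-world(p,np.zeros((1,3)));x,y,z=F
    return np.array([-y,-x,-z]).T, world(p,np.zeros((1,3)))[0]+z*(.155+depth+back)
def down(a,pt): # tool x at angle a, pointing down
    x=np.array([np.cos(a),np.sin(a),0]);z=np.array([0,0,-1.]);return np.array([x,np.cross(z,x),z]).T,np.array(pt)
T2=(.5236,-.110,.217)
E
python3 - <<'E'
from h import *
go(*grasp(T2,.09));print(grasp(T2,.09)[1],grasp(T2)[1])
E
```

```text
t 2.75 total lin [ 0.216  -0.5198 -0.1707] ang [-0.556  5.221  2.631] rows 8 per row [0.027, -0.065, -0.0213] [-0.07, 0.653, 0.329] F [-0.5 -0.3  0.8]
[ 0.63230793 -0.086033    0.31897328] [ 0.59647015 -0.09393421  0.23679528]
```

carry_out(linear=[[0.027,-0.065,-0.021],[0.027,-0.065,-0.021],[0.027,-0.065,-0.021],[0.027,-0.065,-0.021],[0.027,-0.065,-0.021],[0.027,-0.065,-0.021],[0.027,-0.065,-0.022],[0.027,-0.065,-0.022]], angular=[[-0.07,0.653,0.329],[-0.07,0.653,0.329],[-0.07,0.653,0.329],[-0.07,0.653,0.329],[-0.07,0.653,0.329],[-0.07,0.653,0.329],[-0.07,0.653,0.329],[-0.07,0.653,0.329]], hand=[1,0.6,0.6,0.6,0.6,0.6,0.6,0.6], force=40)

```text
clock: 3.42
position: [0.6315, -0.0899, 0.3195]
ee_rot: [-0.132, 0.613, 0.761, -0.163]
contact_force: [0.2, 0.4, 0.2]
width: 0.051
gripper_force: 0.0
```

carry_out(linear=[[0,0,0],[0,0,0]], angular=[[0,0,0],[0,0,0]], hand=[0.6,0.6])

```text
clock: 3.58
position: [0.6317, -0.0894, 0.3179]
ee_rot: [-0.133, 0.615, 0.76, -0.162]
contact_force: [-0.3, 0.5, 0.1]
width: 0.0514
gripper_force: 0.0
```

```bash
python3 - <<'E'
from h import *
s=manip.get_state();im=manip.get_image("wrist");np.savez("w4.npz",im=im,p=s['position'],q=s['ee_rot'])
cv2.imwrite("pics/w4.png",im[:,:,::-1])
go(*grasp(T2,.09));go(*grasp(T2));print(s['width'])
E
```

```text
t 3.6333 total lin [ 0.0018  0.0034 -0.    ] ang [-0.028 -0.018  0.058] rows 1 per row [0.0018, 0.0034, -0.0] [-0.028, -0.018, 0.058] F [ 0.5  0.2 -0.4]
t 3.6333 total lin [-0.0698 -0.0124 -0.1644] ang [-0.028 -0.018  0.058] rows 3 per row [-0.0233, -0.0041, -0.0548] [-0.009, -0.006, 0.019] F [ 0.5  0.2 -0.4]
0.05139273362215733
```

View pics/w4.png

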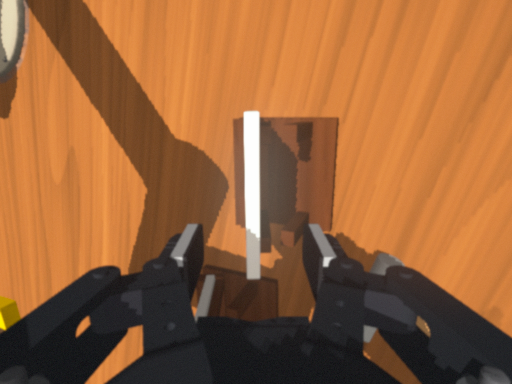

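The tile's top edge appears as a vertical strip at column 252, rows 112–278, centred between the fingers (187 and 318). I'll descend along the tile and grip it.

carry_out(linear=[[-0.0175,-0.003,-0.041],[-0.0175,-0.003,-0.041],[-0.0175,-0.003,-0.041],[-0.0175,-0.003,-0.041],[0,0,0],[0,0,0]], angular=[[-0.03,-0.02,0.06],[0,0,0],[0,0,0],[0,0,0],[0,0,0],[0,0,0]], hand=[0.6,0.6,0.6,0.6,0.6,0.6], force=40)

```text
clock: 4.13
position: [0.596, -0.0905, 0.2384]
ee_rot: [-0.13, 0.611, 0.764, -0.163]
contact_force: [-0.2, -1.0, 0.4]
width: 0.051
gripper_force: 0.0
```

carry_out(linear=[[0,0,0],[0,0,0],[0,0,0],[0,0,0],[0,0,0],[0,0,0],[0,0,0],[0,0,0]], angular=[[0,0,0],[0,0,0],[0,0,0],[0,0,0],[0,0,0],[0,0,0],[0,0,0],[0,0,0]], hand=[0.3,0.2,0.15,0.1,0.05,0,0,0], force=40)

```text
clock: 4.8
position: [0.596, -0.0912, 0.2401]
ee_rot: [-0.13, 0.611, 0.764, -0.164]
contact_force: [-3.9, -1.0, 9.0]
width: 0.0096
gripper_force: 40.7
```

```bash
python3 - <<'E'
from h import *
s=manip.get_state();print(s['width'],s['gripper_force'],s['moment'])
go(*grasp(T2));go(*grasp(T2,.08))
E
```

```text
0.009639481337450006 40.745776891708374 [-0.21212814  0.97170418  0.06588923]
t 4.8 total lin [ 0.0008 -0.0054 -0.0067] ang [ 0.033 -0.019 -0.069] rows 1 per row [0.0008, -0.0054, -0.0067] [0.033, -0.019, -0.069] F [-3.9 -1.   9. ]
t 4.8 total lin [0.0646 0.0086 0.1394] ang [ 0.033 -0.019 -0.069] rows 2 per row [0.0323, 0.0043, 0.0697] [0.017, -0.01, -0.034] F [-3.9 -1.   9. ]
```

carry_out(linear=[[0.008,0.0017,0.018],[0.016,0.0035,0.0365],[0.016,0.0035,0.0365],[0.016,0.0035,0.0365],[0.012,0.0025,0.027],[0,0,0]], angular=[[0,0,0],[0,0,0],[0,0,0],[0,0,0],[0,0,0],[0,0,0]], hand=[0,0,0,0,0,0], force=40)

```text
clock: 5.3
position: [0.6331, -0.0833, 0.3181]
ee_rot: [-0.126, 0.611, 0.765, -0.16]
contact_force: [1.2, -0.4, -2.9]
width: 0.0094
gripper_force: 39.8
```

```bash
python3 - <<'E'
from h import *
s=manip.get_state();print(s['width'],s['gripper_force'],s['position'])
go(*down(1.421,(.506,.1985,.36)))
E
```

```text
0.009397679524373238 39.76948857307434 [ 0.63312747 -0.08328703  0.31812008]
t 5.3 total lin [-0.2543  0.5636  0.0838] ang [ 0.235 -5.153 -4.582] rows 8 per row [-0.0318, 0.0704, 0.0105] [0.029, -0.644, -0.573] F [ 1.2 -0.4 -2.9]
```

carry_out(linear=[[-0.032,0.07,0.0105],[-0.032,0.07,0.0105],[-0.032,0.07,0.0105],[-0.032,0.07,0.0105],[-0.032,0.07,0.0105],[-0.032,0.07,0.0105],[-0.032,0.07,0.0105],[-0.03,0.07,0.0105]], angular=[[0.03,-0.644,-0.573],[0.03,-0.644,-0.573],[0.03,-0.644,-0.573],[0.03,-0.644,-0.573],[0.03,-0.644,-0.573],[0.03,-0.644,-0.573],[0.03,-0.644,-0.573],[0.03,-0.644,-0.573]], hand=[0,0,0,0,0,0,0,0])

```text
clock: 5.97
position: [0.5024, 0.1978, 0.3566]
ee_rot: [-0.004, 0.759, 0.651, -0.001]
contact_force: [0.5, -0.7, -2.8]
width: 0.0097
gripper_force: 40.1
```

carry_out(linear=[[0,0,0],[0,0,0],[0,0,0]], angular=[[0,0,0],[0,0,0],[0,0,0]], hand=[0,0,0])

```text
clock: 6.22
position: [0.5036, 0.1965, 0.3565]
ee_rot: [-0.004, 0.757, 0.653, -0.002]
contact_force: [0.1, -0.2, -2.9]
width: 0.0096
gripper_force: 40.3
```

```bash
python3 - <<'E'
from h import *
s=manip.get_state();im=manip.get_image("wrist");np.savez("w5.npz",im=im,p=s['position'],q=s['ee_rot'])
cv2.imwrite("pics/w5.png",cv2.resize(im[:,110:400],None,fx=1.55,fy=1.55,interpolation=cv2.INTER_CUBIC)[:,:,::-1])
print(s['position'],s['ee_rot'],s['contact_force'])
c=cam("wrist",s)
M=q2R(s['ee_rot'])
print("expected top corners px",[proj(c,s['position']+M@np.array([-.0028+e,f,.136])).round(1).tolist() for e in(-.06,.06) for f in(-.005,.005)])
go(*down(1.421,(.506,.1985,.36)))
E
```

```text
[0.50359269 0.19650603 0.35653713] [-0.00395648  0.75737871  0.6529604  -0.00213215] [ 0.11278672 -0.23904574 -2.93355867]
expected top corners px [[239.3, 396.9], [261.1, 396.9], [235.3, 132.4], [263.7, 132.4]]
t 6.2667 total lin [0.0037 0.0052 0.0072] ang [-0.041 -0.107 -0.006] rows 1 per row [0.0037, 0.0052, 0.0072] [-0.041, -0.107, -0.006] F [ 0.1  0.3 -3.8]
```

View pics/w5.png

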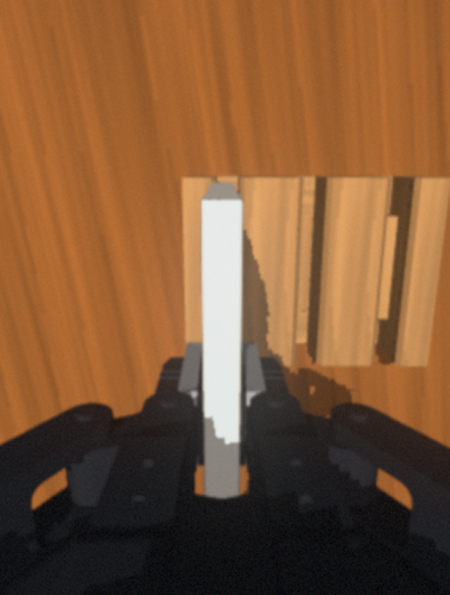

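The carried tile (columns 202–243 in the crop) hangs just above the near slot, whose far end is at about (227,178) in the crop. The camera reads about 1.4 mm off for the gripped tile, so I'll lower to just above the rack and compare tile and slot at equal depth.

carry_out(linear=[[0,0.0025,-0.02],[0,0.0025,-0.04],[0,0,-0.04],[0,0,-0.02],[0,0,0],[0,0,0],[0,0,0]], angular=[[-0.04,-0.1,0],[0,0,0],[0,0,0],[0,0,0],[0,0,0],[0,0,0],[0,0,0]], hand=[0,0,0,0,0,0,0])

```text
clock: 6.85
position: [0.5049, 0.1986, 0.2977]
ee_rot: [0.0, 0.758, 0.652, 0.001]
contact_force: [0.4, 0.3, -3.1]
width: 0.0097
gripper_force: 40.3
```

```bash
python3 - <<'E'
from h import *
s=manip.get_state();im=manip.get_image("wrist");np.savez("w6.npz",im=im,p=s['position'],q=s['ee_rot'])
cv2.imwrite("pics/w6.png",cv2.resize(im[80:220,200:340],None,fx=4,fy=4,interpolation=cv2.INTER_CUBIC)[:,:,::-1])
print(s['position'],s['ee_rot'],s['contact_force'])
c=cam("wrist",s);M=q2R(s['ee_rot'])
go(*down(1.421,(.506,.1985,.296)))
a=1.421-np.pi/2;rx=np.array([np.cos(a),np.sin(a),0]);ry=np.array([-np.sin(a),np.cos(a),0]);C=np.array([.557,.1878,.05])
print("slot mouth far end predicted px",[proj(c,C+rx*(x+e)+ry*.06).round(1).tolist() for x in(-.052,0,.052) for e in(-.01,.01)])
print("tile bottom far pred",[proj(c,s['position']+M@np.array([.0572,f,.236])).round(1).tolist() for f in(-.005,.005)])
E
```

```text
[0.50489097 0.19856003 0.29767414] [3.67242531e-05 7.58231541e-01 6.51984340e-01 1.16168799e-03] [ 0.40389728  0.33103328 -3.11211835]
t 6.9 total lin [ 0.0023 -0.0004 -0.004 ] ang [-0.021  0.032  0.004] rows 1 per row [0.0023, -0.0004, -0.004] [-0.021, 0.032, 0.004] F [-0.5 -0.4 -3.3]
slot mouth far end predicted px [[238.0, 119.8], [265.8, 119.8], [310.3, 119.8], [338.0, 119.7], [382.4, 119.7], [410.1, 119.7]]
tile bottom far pred [[243.5, 119.8], [258.2, 119.8]]
```

View pics/w6.png

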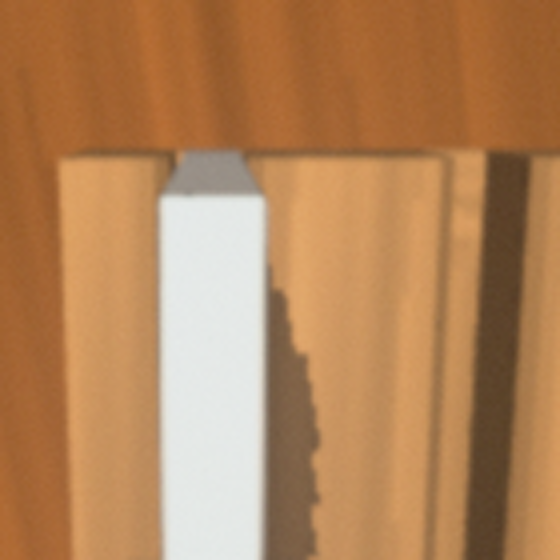

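Tile bottom centre is at column 253.1 and the slot centre at about 252.4, with parallel edges, so alignment is within about 0.5 mm. I'll lower into the near slot in small steps, feeling for force.

carry_out(linear=[[-0.001,0,-0.006],[0,0,-0.006],[0,0,-0.004],[0,0,-0.004],[0,0,-0.004],[0,0,-0.003]], angular=[[0,0,0],[0,0,0],[0,0,0],[0,0,0],[0,0,0],[0,0,0]], hand=[0,0,0,0,0,0])

```text
clock: 7.4
position: [0.5034, 0.199, 0.2832]
ee_rot: [-0.0, 0.758, 0.652, 0.0]
contact_force: [-0.8, 0.0, -3.5]
width: 0.0096
gripper_force: 40.4
```

carry_out(linear=[[0,0,-0.004],[0,0,-0.004],[0,0,-0.004]], angular=[[0,0,0],[0,0,0],[0,0,0]], hand=[0,0,0])

```text
clock: 7.65
position: [0.5034, 0.199, 0.2773]
ee_rot: [-0.0, 0.758, 0.652, 0.001]
contact_force: [0.2, 0.0, -3.2]
width: 0.0095
gripper_force: 40.4
```

carry_out(linear=[[0,0,-0.004],[0,0,-0.004],[0,0,-0.004],[0,0,-0.003],[0,0,-0.002]], angular=[[0,0,0],[0,0,0],[0,0,0],[0,0,0],[0,0,0]], hand=[0,0,0,0,0])

```text
clock: 8.07
position: [0.5034, 0.199, 0.2687]
ee_rot: [-0.0, 0.758, 0.652, 0.0]
contact_force: [-0.2, 0.5, -2.7]
width: 0.01
gripper_force: 40.4
```

carry_out(linear=[[0,0,-0.002],[0,0,-0.002],[0,0,-0.002]], angular=[[0,0,0],[0,0,0],[0,0,0]], hand=[0,0,0])

```text
clock: 8.32
position: [0.5035, 0.199, 0.2659]
ee_rot: [-0.0, 0.758, 0.652, 0.001]
contact_force: [-0.2, -0.8, -3.3]
width: 0.0096
gripper_force: 40.4
```

carry_out(linear=[[0,0,-0.002],[0,0,-0.002],[0,0,-0.002]], angular=[[0,0,0],[0,0,0],[0,0,0]], hand=[0,0,0])

```text
clock: 8.57
position: [0.5035, 0.199, 0.2629]
ee_rot: [-0.0, 0.758, 0.652, 0.001]
contact_force: [-0.3, -0.9, -2.6]
width: 0.0094
gripper_force: 40.4
```

carry_out(linear=[[0,0,-0.002],[0,0,-0.002],[0,0,-0.002]], angular=[[0,0,0],[0,0,0],[0,0,0]], hand=[0,0,0])

```text
clock: 8.82
position: [0.5035, 0.199, 0.2599]
ee_rot: [-0.0, 0.758, 0.652, 0.001]
contact_force: [0.4, 1.6, -3.7]
width: 0.0098
gripper_force: 40.4
```

carry_out(linear=[[0,0,-0.002],[0,0,-0.002],[0,0,-0.002]], angular=[[0,0,0],[0,0,0],[0,0,0]], hand=[0,0,0])

```text
clock: 9.07
position: [0.5035, 0.199, 0.2569]
ee_rot: [-0.0, 0.758, 0.652, 0.001]
contact_force: [-0.1, -0.6, -2.5]
width: 0.0096
gripper_force: 40.4
```

carry_out(linear=[[0,0,-0.002],[0,0,-0.002],[0,0,-0.002],[0,0,-0.002],[0,0,-0.002]], angular=[[0,0,0],[0,0,0],[0,0,0],[0,0,0],[0,0,0]], hand=[0,0,0,0,0])

```text
clock: 9.48
position: [0.5034, 0.199, 0.2519]
ee_rot: [-0.0, 0.758, 0.652, 0.001]
contact_force: [-0.4, 0.1, -3.2]
width: 0.0094
gripper_force: 40.4
```

carry_out(linear=[[0,0,-0.001],[0,0,-0.001],[0,0,-0.001],[0,0,-0.001]], angular=[[0,0,0],[0,0,0],[0,0,0],[0,0,0]], hand=[0,0,0,0])

```text
clock: 9.82
position: [0.5035, 0.199, 0.25]
ee_rot: [-0.0, 0.758, 0.652, 0.001]
contact_force: [1.0, -0.3, -3.1]
width: 0.0097
gripper_force: 40.4
```

carry_out(linear=[[0,0,-0.001],[0,0,-0.001],[0,0,-0.001],[0,0,-0.001]], angular=[[0,0,0],[0,0,0],[0,0,0],[0,0,0]], hand=[0,0,0,0])

```text
clock: 10.15
position: [0.5035, 0.199, 0.2479]
ee_rot: [-0.0, 0.758, 0.652, 0.001]
contact_force: [0.7, 0.2, -2.2]
width: 0.0096
gripper_force: 40.4
```

carry_out(linear=[[0,0,-0.001],[0,0,-0.001],[0,0,-0.001]], angular=[[0,0,0],[0,0,0],[0,0,0]], hand=[0,0,0])

```text
clock: 10.4
position: [0.5035, 0.1991, 0.247]
ee_rot: [-0.0, 0.758, 0.652, 0.001]
contact_force: [-1.0, 1.5, 4.4]
width: 0.0095
gripper_force: 41.4
```

The tile met the floor at TCP 0.247, against 0.246 predicted for home, so the near slot is free. I'll release and rise.

carry_out(linear=[[0,0,0],[0,0,0],[0,0,0],[0,0,0],[0,0,0.01],[0,0,0.04],[0,0,0.06],[0,0,0.06]], angular=[[0,0,0],[0,0,0],[0,0,0],[0,0,0],[0,0,0],[0,0,0],[0,0,0],[0,0,0]], hand=[0.2,0.35,0.4,0.4,0.4,0.4,0.4,0.4])

```text
clock: 11.07
position: [0.5031, 0.1989, 0.332]
ee_rot: [-0.001, 0.758, 0.652, -0.001]
contact_force: [0.9, -0.2, 0.2]
width: 0.034
gripper_force: 0.0
```

```bash
python3 - <<'E'
from h import *
T1=(.5142,-.3066,.243)
s=manip.get_state();print(s['width'],s['position'])
go(*grasp(T1,.09));print(grasp(T1,.09)[1])
E
```

```text
0.034038490956658736 [0.50309397 0.1988506  0.33199762]
t 11.0667 total lin [ 0.2383 -0.9573 -0.026 ] ang [-0.249  5.253  4.834] rows 13 per row [0.0183, -0.0736, -0.002] [-0.019, 0.404, 0.372] F [ 0.9 -0.2  0.2]
[ 0.62224812 -0.27981501  0.31897328]
```

carry_out(linear=[[0.015,-0.06,0.004],[0.015,-0.06,0.004],[0.015,-0.06,0],[0.015,-0.06,0],[0.015,-0.06,0],[0.015,-0.06,0],[0.015,-0.06,0],[0.015,-0.06,0]], angular=[[-0.016,0.328,0.302],[-0.016,0.328,0.302],[-0.016,0.328,0.302],[-0.016,0.328,0.302],[-0.016,0.328,0.302],[-0.016,0.328,0.302],[-0.016,0.328,0.302],[-0.016,0.328,0.302]], hand=[0.4,0.6,0.6,0.6,0.6,0.6,0.6,0.6])

```text
clock: 11.73
position: [0.5637, -0.0426, 0.336]
ee_rot: [-0.065, 0.687, 0.719, -0.082]
contact_force: [0.5, -0.0, 0.0]
width: 0.0514
gripper_force: 0.0
```

carry_out(linear=[[0.015,-0.06,0],[0.015,-0.06,0],[0.015,-0.06,0],[0.015,-0.06,0],[0.015,-0.06,-0.008],[0.015,-0.06,-0.008],[0.015,-0.06,-0.008],[0.013,-0.057,-0.008]], angular=[[-0.016,0.328,0.302],[-0.016,0.328,0.302],[-0.016,0.328,0.302],[-0.016,0.328,0.302],[-0.016,0.328,0.302],[-0.016,0.328,0.302],[-0.016,0.328,0.302],[-0.016,0.328,0.302]], hand=[0.6,0.6,0.6,0.6,0.6,0.6,0.6,0.6])

```text
clock: 12.4
position: [0.6228, -0.2813, 0.3196]
ee_rot: [-0.128, 0.603, 0.771, -0.163]
contact_force: [0.1, 0.3, -0.1]
width: 0.0514
gripper_force: 0.0
```

carry_out(linear=[[0,0,0],[0,0,0],[0,0,0]], angular=[[0,0,0],[0,0,0],[0,0,0]], hand=[0.6,0.6,0.6])

```text
clock: 12.65
position: [0.6223, -0.2792, 0.3194]
ee_rot: [-0.128, 0.603, 0.77, -0.163]
contact_force: [0.7, 0.1, -0.4]
width: 0.0511
gripper_force: 0.0
```

```bash
cat >> h.py <<'E'
def strip(im,c):
    g=im.min(2).astype(int);hs=cv2.cvtColor(im,cv2.COLOR_RGB2HSV)
    m=((hs[...,1]<45)&(hs[...,2]>185)).astype(np.uint8);m[:80]=0;m[300:]=0;m[:,:215]=0;m[:,295:]=0
    n,l,st,_=cv2.connectedComponentsWithStats(m);k=1+st[1:,4].argmax();ys,xs=np.where(l==k)
    print("box",st[k]);(cx,cy),wh,an=cv2.minAreaRect(np.c_[xs,ys].astype(np.float32));print(cx,cy,wh,an)
    r0,r1=ys.min()+3,ys.max()-3
    f=np.polyfit(ys,xs,1);
    for r in(ys.min(),ys.max()):print("end",r,onz(c,(np.polyval(f,r),r),.1154).round(4))
E
python3 - <<'E'
from h import *
T1=(.5142,-.3066,.243)
s=manip.get_state();im=manip.get_image("wrist");np.savez("w7.npz",im=im,p=s['position'],q=s['ee_rot'])
cv2.imwrite("pics/w7.png",im[:,:,::-1])
go(*grasp(T1,.09));strip(*load("w4"));strip(*load("w7"))
E
```

```text
t 12.7 total lin [-0.0001 -0.0024 -0.0016] ang [-0.022  0.032  0.003] rows 1 per row [-0.0001, -0.0024, -0.0016] [-0.022, 0.032, 0.003] F [-0.7  0.3  0.8]
box [ 244  111   16  160 2207]
251.5 190.5 (159.0, 15.0) 90.0
end 111 [ 0.5294 -0.0466  0.1154]
end 270 [ 0.5543 -0.156   0.1154]
box [ 237  117   16  163 2008]
244.56695556640625 197.95993041992188 (162.0347137451172, 14.661995887756348) 89.35625457763672
end 117 [ 0.5153 -0.2445  0.1154]
end 279 [ 0.5439 -0.3592  0.1154]
```

View pics/w7.png

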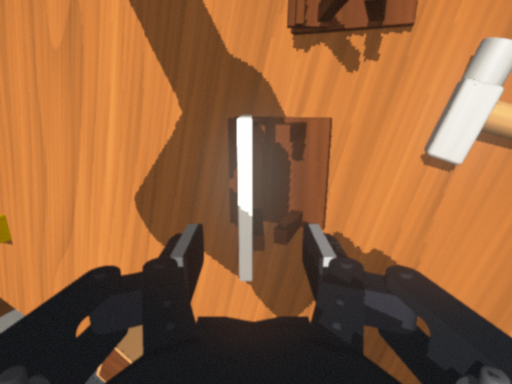

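Tile1's top strip lies at column 244.6, rows 117–279, about 5 mm off the finger centre line. I'll correct for that and descend.

```bash
echo 'T1=(.5087,-.3078,.240)'>>h.py; python3 - <<'E'
from h import *
go(*grasp(T1,.09));go(*grasp(T1))
E
```

```text
t 12.7 total lin [-0.0109 -0.0055 -0.0016] ang [-0.022  0.032 -0.034] rows 1 per row [-0.0109, -0.0055, -0.0016] [-0.022, 0.032, -0.034] F [-0.7  0.3  0.8]
t 12.7 total lin [-0.0822 -0.0229 -0.166 ] ang [-0.022  0.032 -0.034] rows 3 per row [-0.0274, -0.0076, -0.0553] [-0.007, 0.011, -0.011] F [-0.7  0.3  0.8]
```

carry_out(linear=[[-0.011,-0.0055,-0.0015],[0,0,0],[-0.018,-0.0045,-0.041],[-0.018,-0.0045,-0.041],[-0.018,-0.0045,-0.041],[-0.018,-0.0045,-0.041],[0,0,0],[0,0,0]], angular=[[-0.02,0.03,-0.03],[0,0,0],[0,0,0],[0,0,0],[0,0,0],[0,0,0],[0,0,0],[0,0,0]], hand=[0.6,0.6,0.6,0.6,0.6,0.6,0.6,0.6])

```text
clock: 13.37
position: [0.5804, -0.2907, 0.2366]
ee_rot: [-0.129, 0.604, 0.769, -0.164]
contact_force: [0.4, -0.8, 1.3]
width: 0.0509
gripper_force: 0.0
```

```bash
python3 - <<'E'
from h import *
go(*grasp(T1))
E
```

```text
t 13.3667 total lin [0.0015 0.0013 0.0005] ang [-0.004 -0.022 -0.004] rows 1 per row [0.0015, 0.0013, 0.0005] [-0.004, -0.022, -0.004] F [ 0.4 -0.8  1.3]
```

Within 1 mm. I'll close the fingers and lift.

carry_out(linear=[[0,0,0],[0,0,0],[0,0,0],[0,0,0],[0,0,0],[0,0,0],[0,0,0],[0,0,0]], angular=[[0,0,0],[0,0,0],[0,0,0],[0,0,0],[0,0,0],[0,0,0],[0,0,0],[0,0,0]], hand=[0.3,0.2,0.15,0.1,0.05,0,0,0], force=40)

```text
clock: 14.03
position: [0.5817, -0.2913, 0.2382]
ee_rot: [-0.127, 0.604, 0.77, -0.164]
contact_force: [1.9, 1.3, 6.3]
width: 0.0095
gripper_force: 40.3
```

carry_out(linear=[[0.008,0.002,0.018],[0.016,0.004,0.0365],[0.016,0.004,0.0365],[0.016,0.004,0.0365],[0.016,0.004,0.0365],[0,0,0]], angular=[[0,0,0],[0,0,0],[0,0,0],[0,0,0],[0,0,0],[0,0,0]], hand=[0,0,0,0,0,0])

```text
clock: 14.53
position: [0.6189, -0.2822, 0.3225]
ee_rot: [-0.125, 0.604, 0.77, -0.163]
contact_force: [1.6, -0.7, -1.2]
width: 0.0096
gripper_force: 39.3
```

```bash
python3 - <<'E'
from h import *
go(*down(1.421,(.5548,.191,.36)))
E
```

```text
t 14.5333 total lin [-0.1282  0.9464  0.0751] ang [ 0.304 -5.201 -4.802] rows 12 per row [-0.0107, 0.0789, 0.0063] [0.025, -0.433, -0.4] F [ 1.6 -0.7 -1.2]
```

carry_out(linear=[[-0.008,0.0585,0.012],[-0.008,0.0585,0.012],[-0.008,0.0585,0.012],[-0.008,0.0585,0.012],[-0.008,0.0585,0.012],[-0.008,0.0585,0.012],[-0.008,0.0585,0.012],[-0.008,0.0585,0.012]], angular=[[0.019,-0.325,-0.3],[0.019,-0.325,-0.3],[0.019,-0.325,-0.3],[0.019,-0.325,-0.3],[0.019,-0.325,-0.3],[0.019,-0.325,-0.3],[0.019,-0.325,-0.3],[0.019,-0.325,-0.3]], hand=[0,0,0,0,0,0,0,0])

```text
clock: 15.2
position: [0.584, -0.0471, 0.3657]
ee_rot: [-0.067, 0.688, 0.718, -0.083]
contact_force: [-0.0, -0.4, -1.0]
width: 0.0094
gripper_force: 39.2
```

carry_out(linear=[[-0.008,0.0585,0],[-0.008,0.0585,0],[-0.008,0.0585,0],[-0.008,0.0585,0],[-0.008,0.0585,0],[-0.008,0.0585,0],[-0.008,0.0585,0],[-0.008,0.0585,0]], angular=[[0.019,-0.325,-0.3],[0.019,-0.325,-0.3],[0.019,-0.325,-0.3],[0.019,-0.325,-0.3],[0.019,-0.325,-0.3],[0.019,-0.325,-0.3],[0.019,-0.325,-0.3],[0.019,-0.325,-0.3]], hand=[0,0,0,0,0,0,0,0])

```text
clock: 15.87
position: [0.5519, 0.1867, 0.3654]
ee_rot: [-0.004, 0.758, 0.652, -0.001]
contact_force: [0.6, 0.2, -1.7]
width: 0.0094
gripper_force: 39.2
```

carry_out(linear=[[0,0,0],[0,0,0],[0,0,0]], angular=[[0,0,0],[0,0,0],[0,0,0]], hand=[0,0,0])

```text
clock: 16.12
position: [0.5525, 0.1854, 0.3658]
ee_rot: [-0.004, 0.757, 0.653, -0.002]
contact_force: [0.1, -0.4, -2.7]
width: 0.0097
gripper_force: 39.3
```

```bash
python3 - <<'E'
from h import *
go(*down(1.421,(.5543,.1873,.297)))
E
```

```text
t 16.1167 total lin [ 0.0037  0.0038 -0.1376] ang [-0.049 -0.094 -0.025] rows 2 per row [0.0018, 0.0019, -0.0688] [-0.025, -0.047, -0.012] F [ 0.1 -0.4 -2.7]
```

carry_out(linear=[[0.001,0.002,-0.03],[0.001,0.002,-0.04],[0,0,-0.04],[0,0,-0.025],[0,0,0],[0,0,0],[0,0,0]], angular=[[-0.05,-0.09,-0.02],[0,0,0],[0,0,0],[0,0,0],[0,0,0],[0,0,0],[0,0,0]], hand=[0,0,0,0,0,0,0])

```text
clock: 16.7
position: [0.5546, 0.187, 0.2999]
ee_rot: [0.0, 0.759, 0.652, 0.002]
contact_force: [-0.2, 0.4, -1.1]
width: 0.0095
gripper_force: 39.2
```

```bash
python3 - <<'E'
from h import *
s=manip.get_state();im=manip.get_image("wrist");np.savez("w8.npz",im=im,p=s['position'],q=s['ee_rot']);print(s['position'])
go(*down(1.421,(.5543,.1873,.297)))
E
```

```text
[0.55460596 0.18698034 0.29985847]
t 16.75 total lin [-0.0007  0.0002 -0.0065] ang [-0.021  0.047  0.015] rows 1 per row [-0.0007, 0.0002, -0.0065] [-0.021, 0.047, 0.015] F [ 0.3  0.  -1.7]
```

carry_out(linear=[[0,0,-0.006],[0,0,-0.006],[0,0,-0.006],[0,0,-0.006],[0,0,-0.004],[0,0,-0.004],[0,0,-0.004]], angular=[[-0.02,0.04,0.01],[0,0,0],[0,0,0],[0,0,0],[0,0,0],[0,0,0],[0,0,0]], hand=[0,0,0,0,0,0,0])

```text
clock: 17.33
position: [0.554, 0.1878, 0.281]
ee_rot: [-0.0, 0.758, 0.652, -0.001]
contact_force: [0.6, 0.0, -0.6]
width: 0.0097
gripper_force: 39.3
```

carry_out(linear=[[0,0,-0.004],[0,0,-0.004],[0,0,-0.004]], angular=[[0,0,0],[0,0,0],[0,0,0]], hand=[0,0,0])

```text
clock: 17.58
position: [0.554, 0.1878, 0.275]
ee_rot: [-0.0, 0.758, 0.652, -0.001]
contact_force: [-0.8, -0.0, -2.3]
width: 0.0095
gripper_force: 39.3
```

carry_out(linear=[[0,0,-0.004],[0,0,-0.004],[0,0,-0.003],[0,0,-0.002],[0,0,-0.002]], angular=[[0,0,0],[0,0,0],[0,0,0],[0,0,0],[0,0,0]], hand=[0,0,0,0,0])

```text
clock: 18.0
position: [0.554, 0.1877, 0.2676]
ee_rot: [-0.0, 0.758, 0.652, -0.001]
contact_force: [-0.5, -0.3, -2.1]
width: 0.0098
gripper_force: 39.3
```

carry_out(linear=[[0,0,-0.002],[0,0,-0.002],[0,0,-0.002]], angular=[[0,0,0],[0,0,0],[0,0,0]], hand=[0,0,0])

```text
clock: 18.25
position: [0.554, 0.1877, 0.2647]
ee_rot: [-0.0, 0.758, 0.652, -0.001]
contact_force: [-0.4, 0.4, -1.2]
width: 0.0092
gripper_force: 39.3
```

carry_out(linear=[[0,0,-0.002],[0,0,-0.002]], angular=[[0,0,0],[0,0,0]], hand=[0,0])

```text
clock: 18.42
position: [0.554, 0.1877, 0.2627]
ee_rot: [-0.0, 0.758, 0.652, -0.0]
contact_force: [0.7, -0.2, -1.4]
width: 0.0094
gripper_force: 39.3
```

carry_out(linear=[[0,0,-0.002],[0,0,-0.002]], angular=[[0,0,0],[0,0,0]], hand=[0,0])

```text
clock: 18.58
position: [0.554, 0.1877, 0.2607]
ee_rot: [-0.0, 0.758, 0.652, -0.001]
contact_force: [-0.5, 0.1, -1.6]
width: 0.0097
gripper_force: 39.3
```

carry_out(linear=[[0,0,-0.002],[0,0,-0.002]], angular=[[0,0,0],[0,0,0]], hand=[0,0])

```text
clock: 18.75
position: [0.554, 0.1877, 0.2587]
ee_rot: [-0.0, 0.758, 0.652, -0.0]
contact_force: [0.3, 0.4, -1.4]
width: 0.0098
gripper_force: 39.3
```

carry_out(linear=[[0,0,-0.002],[0,0,-0.002]], angular=[[0,0,0],[0,0,0]], hand=[0,0])

```text
clock: 18.92
position: [0.554, 0.1877, 0.2566]
ee_rot: [-0.0, 0.758, 0.652, -0.001]
contact_force: [0.0, 0.6, -1.6]
width: 0.0094
gripper_force: 39.3
```

Well past the blocked height (0.262) with no contact, so the middle slot is free too. I'll continue gently to the floor.

carry_out(linear=[[0,0,-0.002],[0,0,-0.002],[0,0,-0.002],[0,0,-0.002],[0,0,-0.002],[0,0,-0.002],[0,0,-0.002]], angular=[[0,0,0],[0,0,0],[0,0,0],[0,0,0],[0,0,0],[0,0,0],[0,0,0]], hand=[0,0,0,0,0,0,0])

```text
clock: 19.5
position: [0.554, 0.1877, 0.2496]
ee_rot: [-0.0, 0.758, 0.652, -0.001]
contact_force: [0.1, 0.4, -1.8]
width: 0.0097
gripper_force: 39.3
```

carry_out(linear=[[0,0,-0.001],[0,0,-0.001],[0,0,-0.001]], angular=[[0,0,0],[0,0,0],[0,0,0]], hand=[0,0,0])

```text
clock: 19.75
position: [0.554, 0.1877, 0.2482]
ee_rot: [-0.0, 0.758, 0.652, -0.001]
contact_force: [-0.5, 0.8, -1.8]
width: 0.0096
gripper_force: 39.3
```

carry_out(linear=[[0,0,-0.001],[0,0,-0.001]], angular=[[0,0,0],[0,0,0]], hand=[0,0])

```text
clock: 19.92
position: [0.554, 0.1877, 0.2472]
ee_rot: [-0.0, 0.758, 0.652, -0.001]
contact_force: [0.5, -0.7, -1.5]
width: 0.0098
gripper_force: 39.3
```

carry_out(linear=[[0,0,-0.001],[0,0,-0.001]], angular=[[0,0,0],[0,0,0]], hand=[0,0])

```text
clock: 20.08
position: [0.554, 0.1877, 0.2462]
ee_rot: [-0.0, 0.758, 0.652, -0.001]
contact_force: [0.4, 0.3, -2.6]
width: 0.0092
gripper_force: 39.3
```

carry_out(linear=[[0,0,-0.001],[0,0,-0.001]], angular=[[0,0,0],[0,0,0]], hand=[0,0])

```text
clock: 20.25
position: [0.554, 0.1877, 0.2452]
ee_rot: [-0.0, 0.758, 0.652, -0.001]
contact_force: [-0.2, 0.3, -1.0]
width: 0.0098
gripper_force: 39.3
```

carry_out(linear=[[0,0,-0.001]], angular=[[0,0,0]], hand=[0])

```text
clock: 20.33
position: [0.554, 0.1877, 0.2447]
ee_rot: [-0.0, 0.758, 0.652, -0.001]
contact_force: [-0.2, 0.6, -1.5]
width: 0.0093
gripper_force: 39.3
```

carry_out(linear=[[0,0,-0.001],[0,0,-0.001]], angular=[[0,0,0],[0,0,0]], hand=[0,0])

```text
clock: 20.5
position: [0.554, 0.1878, 0.2443]
ee_rot: [-0.0, 0.758, 0.652, -0.0]
contact_force: [-1.7, -1.4, 7.0]
width: 0.01
gripper_force: 40.5
```

carry_out(linear=[[0,0,-0.001]], angular=[[0,0,0]], hand=[0])

```text
clock: 20.58
position: [0.554, 0.1878, 0.2443]
ee_rot: [-0.0, 0.758, 0.652, -0.0]
contact_force: [-2.2, -0.7, 8.8]
width: 0.0094
gripper_force: 40.9
```

carry_out(linear=[[0,0,-0.001]], angular=[[0,0,0]], hand=[0])

```text
clock: 20.67
position: [0.554, 0.1878, 0.2443]
ee_rot: [-0.0, 0.758, 0.652, -0.0]
contact_force: [-2.6, -0.4, 11.7]
width: 0.0098
gripper_force: 41.3
```

Floor contact is at 0.2443, as predicted, so the tile is home. I'll release and withdraw.

carry_out(linear=[[0,0,0],[0,0,0],[0,0,0],[0,0,0],[0,0,0.01],[0,0,0.03],[0,0,0.06],[0,0,0.06]], angular=[[0,0,0],[0,0,0],[0,0,0],[0,0,0],[0,0,0],[0,0,0],[0,0,0],[0,0,0]], hand=[0.15,0.3,0.35,0.35,0.35,0.35,0.35,0.35])

```text
clock: 21.33
position: [0.5535, 0.1876, 0.3227]
ee_rot: [-0.001, 0.758, 0.652, -0.002]
contact_force: [0.3, -0.5, -0.3]
width: 0.0299
gripper_force: 0.0
```

carry_out(linear=[[0,-0.03,0.06],[0,-0.06,0.04],[0,-0.07,0],[0,-0.07,0],[0,0,0],[0,0,0]], angular=[[0,0,0],[0,0,0],[0,0,0],[0,0,0],[0,0,0],[0,0,0]], hand=[0.35,0.35,0.35,0.35,0.35,0.35])

```text
clock: 21.83
position: [0.5539, 0.0712, 0.3731]
ee_rot: [-0.0, 0.759, 0.651, -0.0]
contact_force: [-0.6, 0.3, 0.0]
width: 0.0299
gripper_force: 0.0
```

```bash
python3 - <<'E'
from h import *
a=manip.get_image("scene")[110:290,150:410];b=manip.get_image("side")[110:370,150:410]
v=cv2.vconcat([cv2.resize(a,(520,360)),cv2.resize(b,(520,520))[:240]])
cv2.imwrite("pics/end.png",v[:,:,::-1]);s=manip.get_state();print(s['position'],s['contact_force'],s['clock'])
E
```

```text
[0.55390846 0.0729917  0.37274096] [ 0.09473671 -0.1226214   0.83329655] 21.9333
```

View pics/end.png

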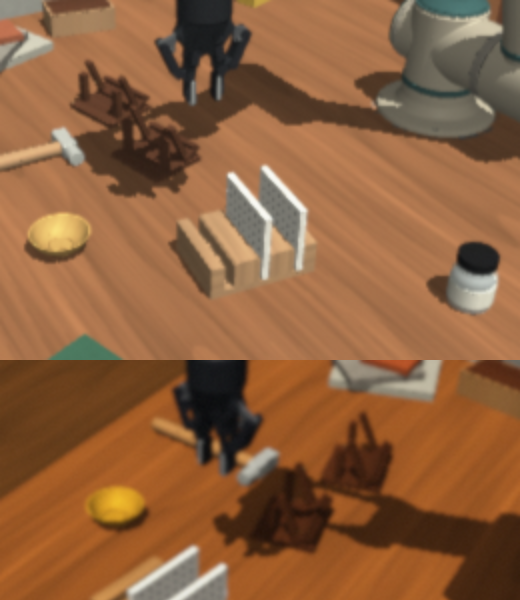

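Both tiles stand level and equally deep in the near and middle slots, at (283,218) and (248,225) in the upper picture. The far slot is empty, and the dish, hammer and jar are undisturbed.

```bash
python3 -c "
from rig import manip
print(manip.sign_off())"
```

```text
the job is handed in; nothing more can be done
None
```

Job handed in: both tiles were felt home on the floor of the near and middle slots (contact force at most about 13 N), and the far slot, blocked by elimination (the offcut also shows there on camera), is left empty.

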